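# Clamp a drawplate in the pedal vise

## Task

Get the vise ready for drawing wire: press the small release lever until the jaws have sprung fully open, lift the longer drawplate out of the wooden rack and stand it on edge on the bed between the jaws, holes uppermost, centred across them and in line with them, and let it go. Then pump the wide clamp pedal, each stroke right down to its stop, until the plate is gripped tight, and leave both pedals up. Do not disturb the shorter drawplate, the jar or the steel bench block.

Things in the scene. Friction and masses are not known exactly. Their poses are not given: they have to be found in the camera images.
- vise: Cast-iron bench vise, fixed. Origin on the bench top below the fixed jaw's gripping face, mid width. x points from fixed to moving jaw (slide direction), y along the jaws, z up. Jaws 100 mm wide, tops 90 mm above the bench, the highest part. Both pedals stick out at its -x end: wide clamp pedal on the -y side, small release lever on the +y side.
- fixed_face (a point): Middle of the top edge of the fixed jaw's gripping face, 90 mm above the bench (vise x = 0). The fixed jaw reaches 42 mm from here towards the pedals; between it and the pedal pads is only low mechanism (below 65 mm).
- jaw (a joint): Moving jaw (m): 0 = open, gap between jaw faces 32.5 mm; gap = 32.5 mm - value. A rack and pawl let it close and keep it from opening; it rests only at whole teeth of 6 mm. Starts at 24 or 30 mm: too narrow for the plate. A 5 N spring opens it fully in 1 s while the release lever is down.
- jaw_face (a point): Middle of the top edge of the moving jaw's gripping face, 90 mm above the bench; moves with the jaw. The moving jaw is 38 mm thick.
- liner: Aluminium face of the fixed jaw, 96 x 24 x 4 mm on a rubber backing; origin in the middle of its gripping face, 76 mm above the bench. It gives up to 4 mm (8 N per mm) when the plate is pressed on it: with the jaw at its fourth tooth (24 mm) the plate is held with about 9 N.
- throat (a point): Middle of the bed between the fully open jaws, 16 mm from the fixed jaw's face. The bed is the top of two steel ways at vise y = +-37 mm, 62 mm above the bench, so the jaws are 28 mm deep. The middle of the plate's lower edge belongs here; the 10 mm plate may stand up to 10 mm off either way along the slide.
- pedal (a joint): Clamp pedal (rad): 0 = up, 0.295 = on its stop; springs back up. Each stroke to the stop closes the jaw by one 6 mm tooth, never more; one that ends short of 0.26 can lose the tooth. Let it up (below 0.03) between strokes. Needs 5 N at the top, 10 N at the stop, about 16 N for the stroke that grips. From open, four strokes grip the plate; a fifth sticks part way.
- pedal_pad (a point): Middle of the top of the clamp pedal's pad: dark steel with rubber ribs, 56 mm (along vise x) by 64 mm. Up: 67 mm above the bench at vise x = -130, y = -26 mm, front edge tilted up 0.2 rad; at the stop: 32 mm above the bench at x = -140 mm. Hinge along vise y at x = -20 mm, 14 mm up. Press it straight down with shut fingers.
- release (a joint): Release lever (rad): 0 = up, 0.32 = on its stop; springs back up. Pressing it lifts the pawl out of the rack: above 0.22 the jaw is free. Needs 3 to 5 N on its pad.
- release_pad (a point): Middle of the top of the release lever's pad: bright steel, 30 mm (along vise x) by 26 mm. Up: 73 mm above the bench at vise x = -129, y = 38 mm; at its stop: 56 mm above the bench. The gap to the clamp pedal's pad is 19 mm. Hinge along vise y at x = -73 mm, 47 mm up.
- long_plate: The longer drawplate: steel, 130 mm long (y), 55 mm high (z), 10 mm thick (x), 0.45 to 0.7 kg, two rows of holes in its upper half. Origin: middle of its lower edge. Stands on edge in one of the rack's slots, lower edge 12 mm and top edge 67 mm above the bench, 35 mm clear of the rack. In the vise its top edge is 117 mm above the bench, 27 mm above the jaws.
- short_plate: The shorter drawplate, 85 mm long, 55 mm high, 10 mm thick, three rows of holes, in the rack's other slot. Origin: middle of its lower edge; y along its length. Stays where it is.
- rack: Wooden block, fixed, 134 mm (x) by 150 mm (y), 32 mm high, with two open slots along its y at x = +-36 mm, 14 mm wide, their floor 12 mm above the bench. Origin on the bench below its middle.
- jar: Amber glass jar with steel lid, 60 mm across, 75 mm high; origin at its base. Stays where it is.
- bench_block: Square steel bench block on a rubber foot, 72 x 72 mm, 22 mm high; origin at its base. Stays where it is.
There are look-alikes about, which are no part of the job. What is shaped like the long_plate but blue, pink or red is not meant.

How it is judged:
By the outcome, as a careful person would: the job done as asked, in the order asked, and still so for the second after the job is handed in, with the robot touching nothing.
It also fails if it takes over 64 s, if anything falls off the work surface, if the arm or the gripper's body presses on something with over 40 N, if the wrist force passes 120 N, or if a joint passes its speed limit or range.

## Robot

A 6-joint arm with a two-finger parallel gripper is mounted at the origin on the work surface. World frame = base frame: x ahead of the robot, y to its left, z up, the work surface at z = 0. Lengths are in m, angles in rad, forces in N, time in s.
With the tool pointing down it reaches from about 0.375 to 0.9 m from the base axis. Payload 3.1 kg.
Tool frame: the origin (TCP) lies at the very end of the fingers, on their centre line; the grasp point (between the pads) lies 19 mm behind it; x points along the fingers, y is the direction in which the jaws open and shut, and the axes are right-handed (so a half turn about x gives the same grasp; the last joint's range is limited). The gripper opens to 85 mm and grips with 20 to 120 N. Pads are 22 mm wide; open, the fingers measure 114 mm over their backs; the gripper's body (76 mm by 85 mm) begins 54 mm behind the grasp point. The pads swing forward as they close: fully open they stand 13 mm farther back than shut.
Start: joints at [-1.448, 0.527, 1.433, -0, 1.181, -0.178], TCP at [0.186, -0.597, 0.231] pointing down, gripper open.
Joint ranges: [-3.08, 3.08], [-0.75, 2.2], [0.22, 2.44], [-1.43, 4.57], [0, 2.65], [-2.85, 2.85]. Speed limits (rad/s): [2.79, 2.79, 3.14, 3.14, 3.14, 3.14].

## Interface

Orientations are given as a unit quaternion [x, y, z, w].
In Python, from station import manip gives the robot as it stands.
- The arm moves only by the shell command python3 -m jog 'ROWS' [FORCE]. ROWS is a JSON object of lists of equal length, an entry for each row: "linear": the shift along the tool's x, y, z in cm, a list of three; "twist": the turn about the tool's x in rad; "claw": the opening, from -1 (shut) to 1 (fully open). A call has 1 to 20 rows; each row is the pose to reach, as a shift and turn from the pose commanded when the call began, along the tool's axes at that moment; what a row does not reach only later rows make up. A row lasts 1/12 s, in which the tool goes at most 41.7 mm and 7.16 degrees, less where a joint would pass 70% of its speed; a pose out of reach is approached as far as the arm can. A call with a gripper value outside its range is refused whole. The fingers move at their own pace and stop on an object; FORCE is the grip in N (left out, the last holds). Time passes only in rows, so rows that repeat a pose let the fingers close. It gives the time, the measured TCP pose, the force and the opening at its end, in the units of the state.
- manip.sense(): the state, without advancing time (a new reading comes with each control period).
- manip.snapshot(name): name is "side" or "top" or "wrist"; returns a dict with "pixels" (420x560x3 uint8, red, green, blue), "camera_matrix" (3x3 intrinsics, pixels), "R" (3x3) and "t" (3): a world point X has camera coordinates R X + t. Camera axes: x right, y down, z forward; pixel columns grow to the right and rows downward; lengths in m; the calibration is good to about 2 mm. A picture is of the moment at which its call begins. There is no depth.
- manip.sign_off(): hands the job in, once; it reports no verdict.
The state is a dict: "t": time; "q": joint angles; "qd": joint speeds; "tau": joint torques, N m; "tcp_pos": TCP position; "tool_rot": TCP orientation; "force": force on the tool from outside, world axes, zero at the start; "ft_torque": the same for the moment, N m; "finger_gap": opening from 0.0 (shut) to 1.0 (fully open).
Only numpy, scipy, OpenCV 4.12 (cv2) and the standard library are available. Lean on these libraries where they do the work, as an engineer would, in place of code of your own. Each camera call takes 0.05 s, during which the arm holds its last target.

## Working session

There is one attempt and no reset: what is moved stays moved. The work goes in short steps, Python scripts to look and compute and a shell command to move; the robot and the scene stay as the last step left them, time stands still between calls to the robot, and variables do not carry over. Pictures are saved under pics/ and viewed, and the job is handed in when it is done.

```bash
ls; mkdir -p pics
python3 - <<'E'
from station import manip
import cv2
print(manip.sense())
for n in ("side","top","wrist"):
    s=manip.snapshot(n)
    cv2.imwrite(f"pics/{n}0.png",s["pixels"][:,:,::-1])
    print(n,s["camera_matrix"],s["R"],s["t"])
E
```

```text
pics
{'t': 0.0, 'q': array([-1.44746390e+00,  5.28466692e-01,  1.43388723e+00,  1.39424643e-05,
        1.18140135e+00, -1.78496338e-01]), 'qd': array([ 0.00073711,  0.00057826,  0.00066039, -0.00141231, -0.00119377,
       -0.00068278]), 'tau': array([-2.17224311e-03, -4.42361820e+01, -1.78025150e+01, -4.05635819e-04,
        8.43497372e-03, -6.78249478e-06]), 'tcp_pos': array([ 0.18573731, -0.59602224,  0.23033809]), 'tool_rot': array([ 0.69909534,  0.10707025, -0.69904405,  0.10554188]), 'force': array([-0.09215811, -0.67049178, -0.64419763]), 'ft_torque': array([ 0.04434809, -0.00369579,  0.00474776]), 'finger_gap': 0.9985740663110311}
side [[388.87204079   0.         277.83938637]
 [  0.         388.87204079 211.50630689]
 [  0.           0.           1.        ]] [[-0.79229538 -0.60971519  0.02270273]
 [-0.37838109  0.46181737 -0.80221722]
 [ 0.47863951 -0.64418329 -0.59660046]] [0.4193978  0.30079944 0.74085398]
top [[405.99534007   0.         280.81352509]
 [  0.         405.99534007 212.76396863]
 [  0.           0.           1.        ]] [[ 2.33594227e-02 -9.99720173e-01  3.72990696e-03]
 [-9.90833710e-01 -2.36480031e-02 -1.33001241e-01]
 [ 1.33052229e-01 -5.88885341e-04 -9.91108853e-01]] [-0.08953957  0.56869088  0.95803013]
wrist [[323.47254708   0.         279.55760673]
 [  0.         323.47254708 210.07558831]
 [  0.           0.           1.        ]] [[ 0.29708987 -0.95484623 -0.00250605]
 [-0.90798211 -0.28331883  0.30870523]
 [-0.29547604 -0.08943775 -0.95115446]] [-0.6241967  -0.04009843  0.38088714]
```

View pics/side0.png

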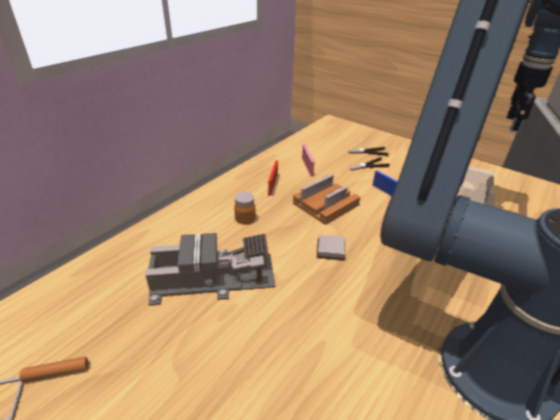

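View pics/top0.png

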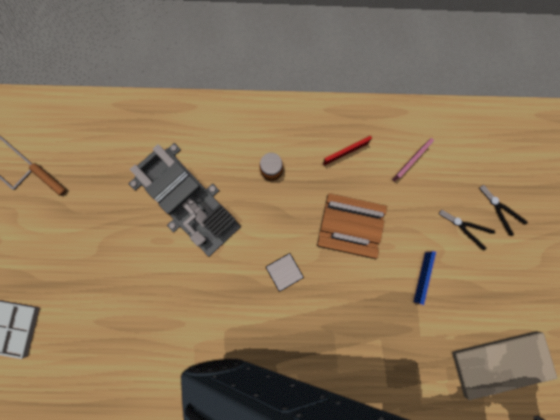

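View pics/wrist0.png

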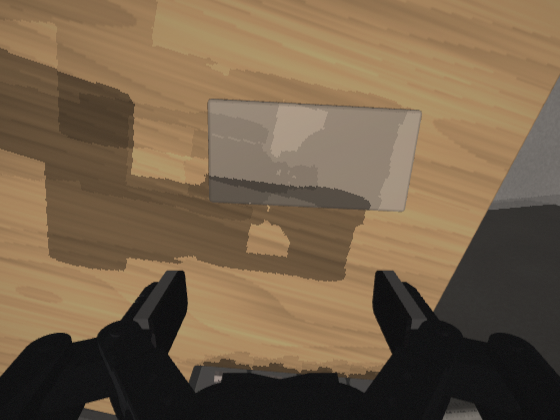

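Top view: vise around (185,200) with pedals to its lower right (220,230). Rack is at (352,226), with the long plate in its upper slot (329,203)–(383,213) and the short plate at (350,239). Next I'll zoom in.

```bash
cat > h.py <<'E'
import numpy as np, cv2
from station import manip
def ray(s,u,v):
    d=np.linalg.inv(s["camera_matrix"])@np.array([u,v,1.]); R=np.array(s["R"])
    return -R.T@s["t"], R.T@d
def onz(s,u,v,z):
    o,d=ray(s,u,v); return o+d*(z-o[2])/d[2]
def proj(s,X):
    c=np.array(s["R"])@X+s["t"]; p=s["camera_matrix"]@c; return p[:2]/p[2]
def crop(s,name,u0,v0,w,h,k):
    im=s["pixels"][v0:v0+h,u0:u0+w,::-1]
    cv2.imwrite(name,cv2.resize(im,None,fx=k,fy=k,interpolation=cv2.INTER_CUBIC))
E
python3 - <<'E'
from h import *
import pickle
d={}
for n in("top","side"):
    d[n]=manip.snapshot(n)
pickle.dump(d,open("s0.pkl","wb"))
crop(d["top"],"pics/tv.png",120,135,130,130,6 if 0 else 4.5)
crop(d["top"],"pics/tr.png",310,185,85,80,7)
crop(d["side"],"pics/sv.png",140,220,150,90,5)
E
```

```text
(no output)
```

View pics/tv.png

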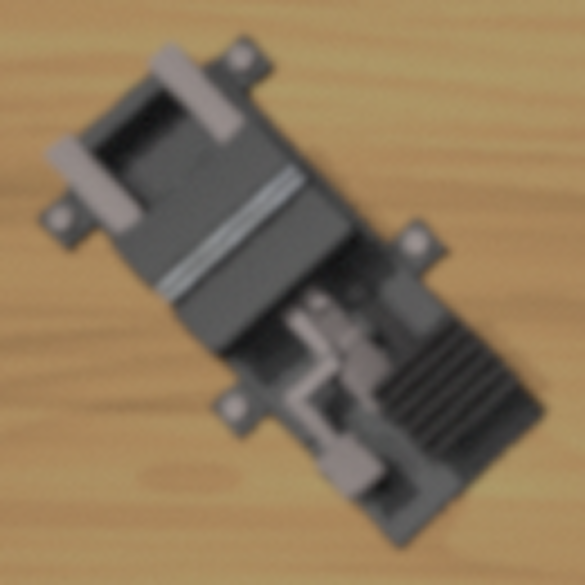

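View pics/tr.png

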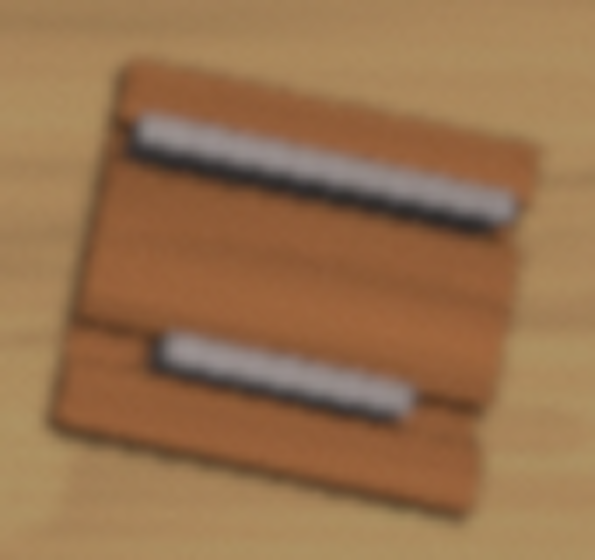

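View pics/sv.png

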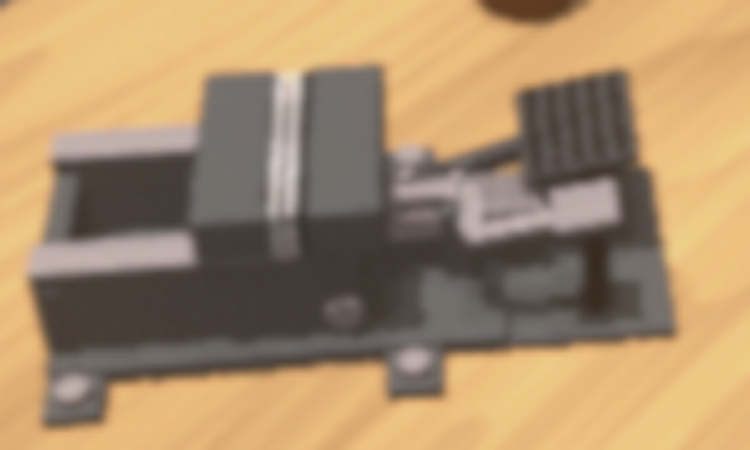

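Top crop (4.5×, offset 120,135): fixed-jaw rear corners sit near (355,226) and (220,353), with the bright face strips between (300,170) and (165,295). The release pad is at about (350,467), the clamp pad at about (465,400), and the long plate's ends are clear in its slot.

Run:
```python
from h import *
import pickle
d=pickle.load(open("s0.pkl","rb")); T=d["top"];S=d["side"]
np.set_printoptions(precision=4,suppress=True)
def tv(u,v,z): return onz(T,120+(u+.5)/4.5-.5,135+(v+.5)/4.5-.5,z)
def sv(u,v,z): return onz(S,140+(u+.5)/5-.5,220+(v+.5)/5-.5,z)
def tr(u,v,z): return onz(T,310+(u+.5)/7-.5,185+(v+.5)/7-.5,z)
A=tv(355,226,.09);B=tv(220,353,.09);print("rear",A,B,np.linalg.norm(A-B))
a=tv(300,170,.09);b=tv(163,293,.09);print("strip",a,b,np.linalg.norm(a-b))
print("dist",np.linalg.norm((A+B)/2-(a+b)/2))
y=(B-A)[:2];print("yaw of y",np.arctan2(y[1],y[0]))
print("rel",tv(350,467,.073),"side",sv(588,203,.073)); print("ped",tv(465,400,.067),sv(580,122,.067))
print("side rear",sv(383,68,.09),sv(386,213,.09)," strip",sv(288,72,.09),sv(284,218,.09))
# plates
for z in(.067,):
  P=[tr(*p,z) for p in((138,117),(520,195),(515,222),(135,143))]
  m=(P[0]+P[3])/2;n=(P[1]+P[2])/2
  print("plate ends",m,n,np.linalg.norm(m-n),(m+n)/2,"dir",np.arctan2(*(m-n)[[1,0]]))
```

```text
rear [0.6251 0.1184 0.09  ] [0.5568 0.1847 0.09  ] 0.09518471135261448
strip [0.6543 0.1487 0.09  ] [0.5874 0.2161 0.09  ] 0.09490921460490861
dist 0.04291831450782527
yaw of y 2.371968060587948
rel [0.5007 0.1181 0.073 ] side [0.4987 0.1174 0.073 ]
ped [0.5378 0.0606 0.067 ] [0.5408 0.0732 0.067 ]
side rear [0.6193 0.1218 0.09  ] [0.5501 0.1896 0.09  ]  strip [0.6512 0.1515 0.09  ] [0.5815 0.2188 0.09  ]
plate ends [ 0.5927 -0.1909  0.067 ] [ 0.5688 -0.3208  0.067 ] 0.13211828160817138 [ 0.5808 -0.2558  0.067 ] dir 1.3885563794027094
```

```bash
cat >> h.py <<'E'
from scipy.spatial.transform import Rotation as Ro
np.set_printoptions(precision=4,suppress=True)
A0=.80; VO=np.array([.6174,.1835,0.])
def vw(x,y,z):
    c,s=np.cos(A0),np.sin(A0); return VO+np.array([c*x-s*y,s*x+c*y,z])
def go(X,yaw=None):
    s=manip.sense(); R=Ro.from_quat(s["tool_rot"]).as_matrix()
    print("axes",R.T.round(3).tolist(),"tcp",s["tcp_pos"],"yaw_y",np.arctan2(R[1,1],R[0,1]),"F",s["force"],"gap",s["finger_gap"],"t",s["t"],"q",s["q"])
    print(" linear cm",100*R.T@(np.array(X)-s["tcp_pos"]))
    if yaw is not None:
        d=-(yaw-np.arctan2(R[1,1],R[0,1])); d=(d+np.pi/2)%np.pi-np.pi/2
        print(" twist",d,"(tool x down => twist + is clockwise from above)")
E
python3 - <<'E'
from h import *
go(vw(-129,38,130)*0+vw(-.129,.038,.13),A0)
s=manip.snapshot("wrist");print("cam in tool:", (lambda o:Ro.from_quat(manip.sense()["tool_rot"]).as_matrix().T@(o-manip.sense()["tcp_pos"]))(ray(s,0,0)[0]))
E
```

```text
axes [[-0.0, 0.001, -1.0], [0.297, -0.955, -0.001], [-0.955, -0.297, -0.0]] tcp [ 0.1857 -0.5964  0.2309] yaw_y -1.2690564741286208 F [-0.2512 -0.0299  0.0462] gap 1.0028172993931892 t 0.25 q [-1.4475  0.528   1.4332  0.      1.1814 -0.1785]
 linear cm [ 10.1537 -58.8037 -51.2437]
 twist 1.0725361794611725 (tool x down => twist + is clockwise from above)
cam in tool: [-0.1425  0.0005 -0.0793]
```

```bash
python3 -m jog '{"linear":[[0,-3,-2.6],[0,-7,-6],[0,-10.5,-9],[0,-14,-12],[0,-17.5,-15],[0,-21,-18],[0,-24.5,-21.3],[1,-28,-24.4],[1,-31.5,-27.4],[2,-35,-30.5],[2,-38.5,-33.5],[3,-42,-36.6],[3,-45.5,-39.6],[4,-49,-42.7],[4,-52.5,-45.7],[5,-55.5,-48.4],[6,-58.8,-51.2],[6,-58.8,-51.2],[6,-58.8,-51.2],[6,-58.8,-51.2]],"twist":[-0.12,-0.24,-0.36,-0.48,-0.6,-0.72,-0.84,-0.96,-1.08,-1.2,-1.32,-1.44,-1.56,-1.68,-1.8,-1.92,-2.04,-2.07,-2.07,-2.07],"claw":[-1,-1,-1,-1,-1,-1,-1,-1,-1,-1,-1,-1,-1,-1,-1,-1,-1,-1,-1,-1]}' 40
python3 - <<'E'
from h import *
import pickle
go(vw(-.129,.038,.08),A0)
s=manip.snapshot("wrist");pickle.dump(s,open("w1.pkl","wb"));cv2.imwrite("pics/w1.png",s["pixels"][:,:,::-1])
for p in((-.129,.038,.073),(-.130,-.026,.067),(0,.05,.09),(0,-.05,.09),(-.042,.05,.09),(-.042,-.05,.09)): print(p,proj(s,vw(*p)))
E
```

```text
t: 1.97
tcp_pos: [0.5022, 0.1221, 0.1707]
tool_rot: [0.265, 0.655, -0.263, 0.657]
force: [0.1, 1.3, 0.9]
finger_gap: -0.002
axes [[0.003, 0.002, -1.0], [0.692, 0.722, 0.003], [0.722, -0.692, 0.001]] tcp [0.5022 0.1221 0.1707] yaw_y 0.8066661185792002 F [0.09   1.257  0.8602] gap -0.0021980774394883343 t 1.9667 q [ 0.0209  0.469   1.7662  0.0025  0.9035 -0.7873]
 linear cm [ 9.0642 -0.5016  0.1754]
 twist 0.0066661185792002975 (tool x down => twist + is clockwise from above)
(-0.129, 0.038, 0.073) [273.3868 213.2543]
(-0.13, -0.026, 0.067) [272.2844 281.4711]
(0, 0.05, 0.09) [451.3221 205.9192]
(0, -0.05, 0.09) [430.5503 322.5829]
(-0.042, 0.05, 0.09) [393.3809 205.6085]
(-0.042, -0.05, 0.09) [379.3368 322.3977]
```

View pics/w1.png

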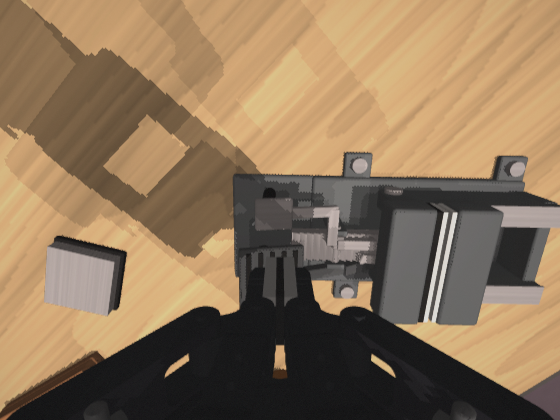

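Run:
```python
from h import *
s=manip.snapshot("wrist");import pickle;pickle.dump(s,open("w2.pkl","wb"))
crop(s,"pics/w2.png",360,190,200,145,4)
crop(s,"pics/w2b.png",225,165,160,120,5)
print(manip.sense()["tcp_pos"])
```

```text
[0.4998 0.118  0.1709]
```

View pics/w2.png

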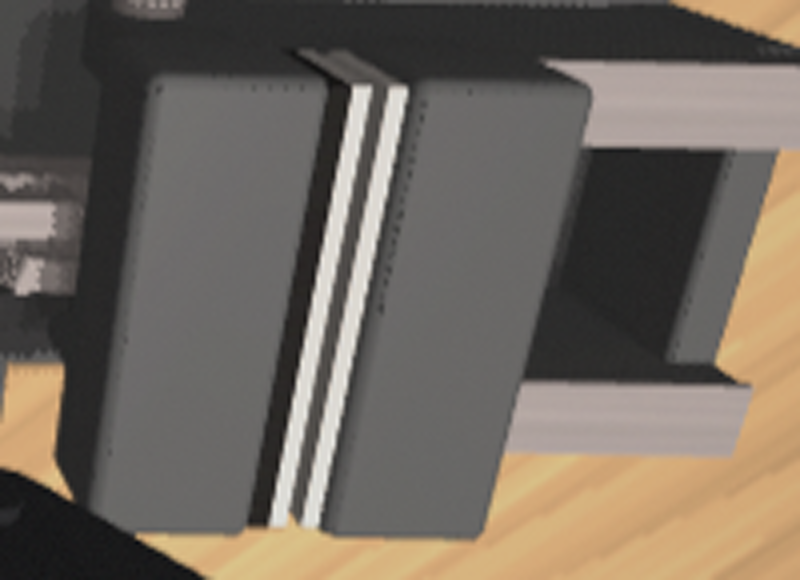

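View pics/w2b.png

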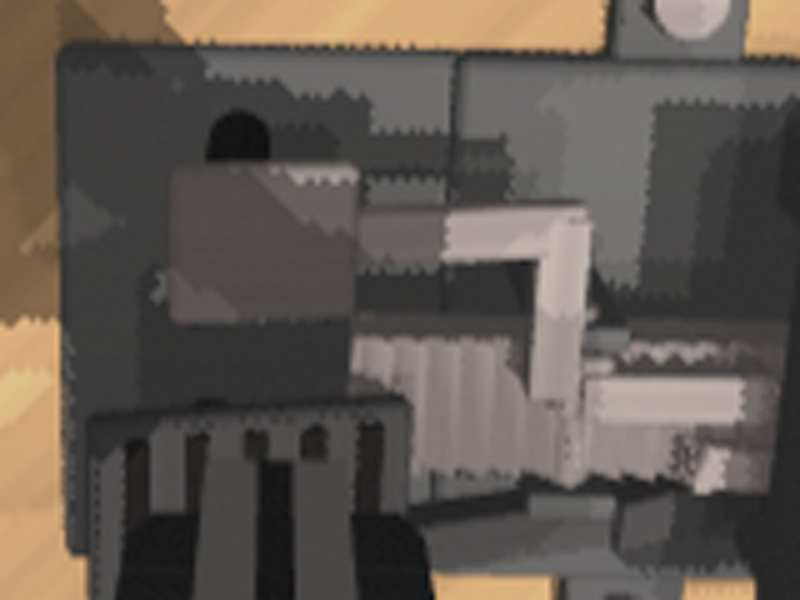

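Run:
```python
from h import *
import pickle
s=pickle.load(open("w2.pkl","rb"))
def a(u,v,z): return onz(s,360+(u+.5)/4-.5,190+(v+.5)/4-.5,z)[:2]
def b(u,v,z): return onz(s,225+(u+.5)/5-.5,165+(v+.5)/5-.5,z)[:2]
src=[];dst=[]
for p,w in [((0,.048),a(372,87,.088)),((0,-.048),a(288,525,.088)),((-.042,.05),a(150,78,.09)),((-.042,-.05),a(92,530,.09)),
  ((-.129,.038),b(264,243,.073))]:
    src.append(p);dst.append(w); print(p,w)
src=np.array(src);dst=np.array(dst)
ms,md=src.mean(0),dst.mean(0);H=(src-ms).T@(dst-md)
th=np.arctan2(H[0,1]-H[1,0],H[0,0]+H[1,1]);c,q=np.cos(th),np.sin(th);R=np.array([[c,-q],[q,c]])
t=md-R@ms;print("theta",th,"origin",t,"res mm",1e3*(dst-(src@R.T+t)))
```

```text
(0, 0.048) [0.5851 0.2144]
(0, -0.048) [0.6524 0.1475]
(-0.042, 0.05) [0.5545 0.186 ]
(-0.042, -0.05) [0.6238 0.1181]
(-0.129, 0.038) [0.5007 0.1171]
theta 0.7868573426132253 origin [0.6188 0.1814] res mm [[ 0.3044 -0.9187]
 [-0.3457 -0.0408]
 [ 0.8248 -1.0099]
 [-0.6948  1.7323]
 [-0.0886  0.2371]]
```

```bash
sed -i 's/^A0=.*/A0=.79; VO=np.array([.6185,.182,0.])/' h.py; python3 -m jog '{"linear":[[3,0,0.1],[6,0,0.1],[8.5,0,0.1],[9.5,0,0.1],[10.3,0,0.1],[11,0,0.1],[11.5,0,0.1],[11.7,0,0.1],[11.7,0,0.1],[11.7,0,0.1],[11.7,0,0.1],[11.7,0,0.1],[11.7,0,0.1],[11.7,0,0.1],[11.7,0,0.1],[11.7,0,0.1],[11.7,0,0.1],[11.7,0,0.1],[11.7,0,0.1],[11.7,0,0.1]],"twist":[0.017,0.017,0.017,0.017,0.017,0.017,0.017,0.017,0.017,0.017,0.017,0.017,0.017,0.017,0.017,0.017,0.017,0.017,0.017,0.017],"claw":[-1,-1,-1,-1,-1,-1,-1,-1,-1,-1,-1,-1,-1,-1,-1,-1,-1,-1,-1,-1]}'
python3 - <<'E'
from h import *
s=manip.snapshot("wrist");cv2.imwrite("pics/w3.png",s["pixels"][:,:,::-1])
E
```

```text
t: 3.73
tcp_pos: [0.5001, 0.1153, 0.0558]
tool_rot: [0.27, 0.653, -0.271, 0.653]
force: [-3.5, -5.5, 9.7]
finger_gap: -0.002
```

View pics/w3.png

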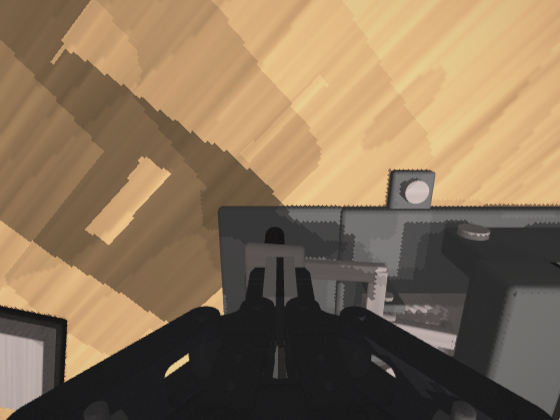

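The fingers sit on the release pad (270,255), which is on its stop at z = 55.8 mm and 10 N. I'll hold a little longer, then lift and look.

```bash
python3 -m jog '{"linear":[[0,0,0],[0,0,0],[0,0,0],[0,0,0],[0,0,0],[0,0,0],[-1,0,0],[-3,0,0],[-7,0,0],[-11,0,0],[-14,0,0],[-14,0,0]],"twist":[0,0,0,0,0,0,0,0,0,0,0,0],"claw":[-1,-1,-1,-1,-1,-1,-1,-1,-1,-1,-1,-1]}'
python3 - <<'E'
from h import *
s=manip.snapshot("wrist");cv2.imwrite("pics/w4.png",s["pixels"][:,:,::-1])
import pickle;pickle.dump(s,open("w4.pkl","wb"))
t=manip.snapshot("top");crop(t,"pics/tr4.png",310,185,85,80,7)
go([.5808,-.2558,.10],-.182)
E
```

```text
t: 4.78
tcp_pos: [0.5061, 0.1168, 0.2018]
tool_rot: [0.274, 0.647, -0.268, 0.659]
force: [0.6, -0.2, -0.0]
finger_gap: 0.002
axes [[0.007, 0.001, -1.0], [0.708, 0.706, 0.005], [0.706, -0.708, 0.004]] tcp [0.5024 0.1165 0.1967] yaw_y 0.7840332657642642 F [-0.0052 -0.2833  1.0046] gap 0.0018101367597992547 t 4.8833 q [ 0.0106  0.4269  1.7464  0.0006  0.9615 -0.7737]
 linear cm [  9.7076 -20.7851  31.8573]
 twist 0.9660332657642643 (tool x down => twist + is clockwise from above)
```

View pics/w4.png

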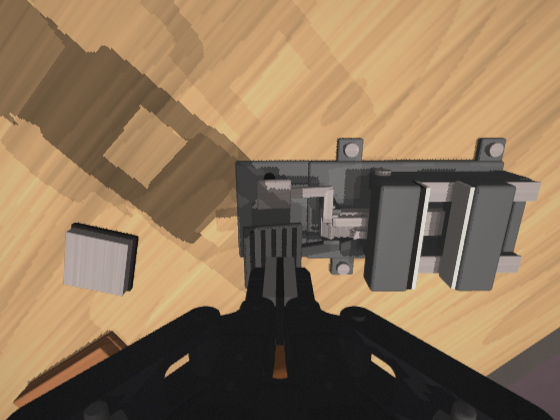

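Jaws are wide open; the gap runs from (425,185) to (468,185). Next I'll hover over the long plate.

```bash
python3 -m jog '{"linear":[[0,-2,3],[0,-4,6],[0,-6,9],[0,-8,12],[0,-10,15],[0,-12,18],[1,-14,21],[2,-16,24],[3,-18,27],[4,-20,30],[4,-20.8,31.9],[4,-20.8,31.9],[4,-20.8,31.9],[4,-20.8,31.9]],"twist":[0.1,0.2,0.3,0.4,0.5,0.6,0.7,0.8,0.9,0.966,0.966,0.966,0.966,0.966],"claw":[0,0,0,0,0,0,0,0,0,0,0,0,0,0]}'
python3 - <<'E'
from h import *
s=manip.snapshot("wrist");
s=manip.snapshot("wrist");cv2.imwrite("pics/w5.png",s["pixels"][:,:,::-1])
import pickle;pickle.dump(s,open("w5.pkl","wb"))
go([.5808,-.2558,.042],-.182)
E
```

```text
t: 6.05
tcp_pos: [0.5775, -0.2552, 0.1529]
tool_rot: [-0.543, -0.454, 0.544, -0.451]
force: [-0.6, 0.5, -0.3]
finger_gap: 0.495
axes [[-0.002, 0.001, -1.0], [0.984, -0.18, -0.002], [-0.18, -0.984, -0.001]] tcp [ 0.5779 -0.2547  0.1538] yaw_y -0.18051829880757495 F [ 0.2296 -0.4037  0.7444] gap 0.49985645232699144 t 6.15 q [-0.5919  0.6278  1.4842  0.0004  1.0317 -0.4116]
 linear cm [11.1802  0.3261  0.0732]
 twist 0.0014817011924250778 (tool x down => twist + is clockwise from above)
```

View pics/w5.png

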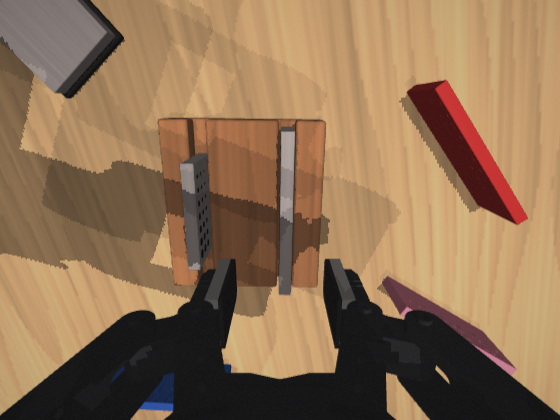

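The long plate's top edge runs from (288,129) to (286,293), between the fingers.

Run:
```python
from h import *
import pickle
s=pickle.load(open("w5.pkl","rb")); crop(s,"pics/w5c.png",255,110,70,195,3)
a=(onz(s,281.5,130,.067)+onz(s,295,130,.067))/2;b=(onz(s,280,293,.067)+onz(s,291.5,293,.067))/2
print(a,b,np.linalg.norm(a-b),(a+b)/2,np.arctan2(*(a-b)[[1,0]])-np.pi/2)
```

```text
[ 0.5948 -0.1943  0.067 ] [ 0.5707 -0.3206  0.067 ] 0.12867548382903427 [ 0.5827 -0.2575  0.067 ] -0.18871883987957805
```

View pics/w5c.png

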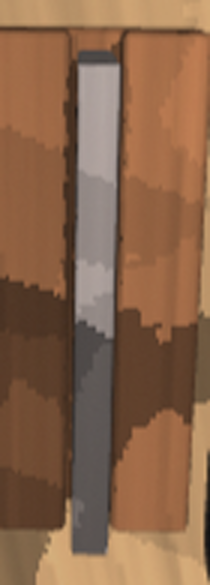

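```bash
python3 -m jog '{"linear":[[2,0.45,0.15],[5,0.45,0.15],[8,0.45,0.15],[10,0.45,0.15],[11.2,0.45,0.15],[11.2,0.45,0.15],[11.2,0.45,0.15],[11.2,0.45,0.15],[11.2,0.45,0.15],[11.2,0.45,0.15],[11.2,0.45,0.15],[11.2,0.45,0.15],[11.2,0.45,0.15]],"twist":[0.008,0.008,0.008,0.008,0.008,0.008,0.008,0.008,0.008,0.008,0.008,0.008,0.008],"claw":[0,0,0,0,0,0,-1,-1,-1,-1,-1,-1,-1]}' 60
python3 - <<'E'
from h import *
s=manip.snapshot("wrist");cv2.imwrite("pics/w6.png",s["pixels"][:,:,::-1])
go([.5822,-.257,.042],-.188)
E
```

```text
t: 7.23
tcp_pos: [0.5836, -0.2593, 0.0442]
tool_rot: [0.546, 0.449, -0.545, 0.451]
force: [-0.2, 1.5, 5.9]
finger_gap: 0.102
axes [[0.003, -0.001, -1.0], [0.982, -0.189, 0.003], [-0.189, -0.982, 0.001]] tcp [ 0.5837 -0.2592  0.0442] yaw_y -0.19003011254298804 F [0.0778 0.9554 6.337 ] gap 0.10371368314914901 t 7.2833 q [-0.5928  0.7864  1.5257  0.0004  0.8267 -0.4031]
 linear cm [ 0.222  -0.1866 -0.1917]
 twist -0.0020301125429880162 (tool x down => twist + is clockwise from above)
```

View pics/w6.png

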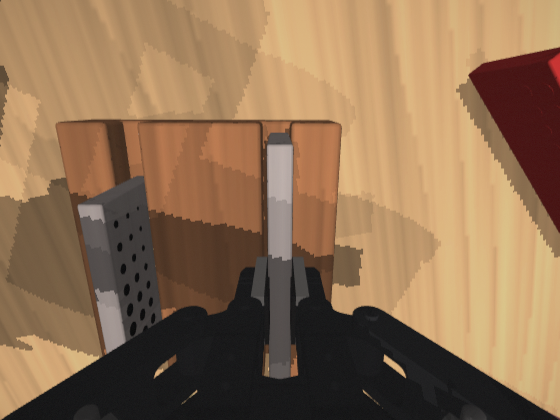

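Plate gripped on its centreline. Next: lift straight up, then carry to the vise hover point.

```bash
python3 -m jog '{"linear":[[-1,0,0],[-3,0,0],[-6,0,0],[-9,0,0],[-12,0,0],[-14,0,0],[-14,-0.2,-3],[-14,-0.6,-6.5],[-14,-0.9,-10],[-14,-1.2,-13.5],[-14,-1.6,-17],[-14,-2,-21],[-14,-2.3,-25],[-14,-2.7,-29],[-14,-3,-33],[-14,-3.3,-37],[-14,-3.6,-40],[-14,-3.9,-43],[-14,-4,-45],[-14,-4,-45.3]],"twist":[0,0,0,0,0,0,-0.05,-0.13,-0.21,-0.29,-0.37,-0.45,-0.53,-0.61,-0.69,-0.77,-0.85,-0.93,-0.98,-0.98],"claw":[-1,-1,-1,-1,-1,-1,-1,-1,-1,-1,-1,-1,-1,-1,-1,-1,-1,-1,-1,-1]}'; python3 -m jog '{"linear":[[0,0,0],[0,0,0],[0,0,0]],"twist":[0,0,0],"claw":[-1,-1,-1]}'
python3 - <<'E'
from h import *
import pickle
d={n:manip.snapshot(n) for n in("wrist","top","side")};pickle.dump(d,open("s7.pkl","wb"))
cv2.imwrite("pics/w7.png",d["wrist"]["pixels"][:,:,::-1]);crop(d["side"],"pics/s7.png",140,150,200,150,4)
go(vw(.016,0,.182),A0)
E
```

```text
t: 8.95
tcp_pos: [0.6277, 0.198, 0.1813]
tool_rot: [0.268, 0.655, -0.267, 0.654]
force: [-0.8, -0.2, -5.8]
finger_gap: 0.101
t: 9.2
tcp_pos: [0.6284, 0.1922, 0.1817]
tool_rot: [0.269, 0.654, -0.27, 0.653]
force: [0.1, 0.0, -5.6]
finger_gap: 0.101
axes [[-0.001, -0.0, -1.0], [0.705, 0.709, -0.001], [0.709, -0.705, -0.0]] tcp [0.6289 0.1922 0.1822] yaw_y 0.788093790151555 F [ 0.3638  0.649  -6.6929] gap 0.10091945699348266 t 9.35 q [ 0.1271  0.6255  1.3915 -0.0002  1.1252 -0.6609]
 linear cm [ 0.0217  0.1417 -0.0234]
 twist -0.0019062098484450285 (tool x down => twist + is clockwise from above)
```

View pics/w7.png

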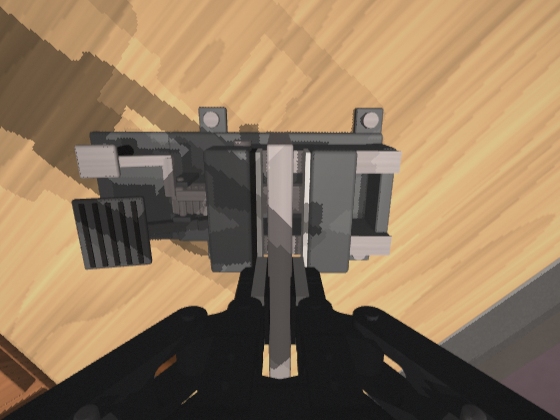

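View pics/s7.png

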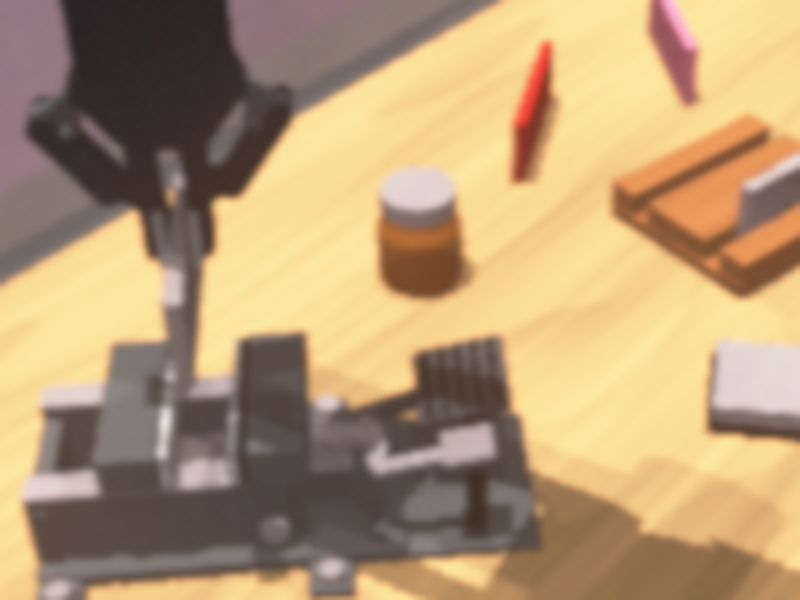

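The plate hangs above the open jaws, with its top edge from (281,145) to (281,378) in the wrist view. I'll measure its in-hand offset and recheck the vise pose in this view.

Run:
```python
from h import *
import pickle
s=pickle.load(open("s7.pkl","rb"))["wrist"]
crop(s,"pics/w7c.png",190,130,200,160,4); crop(s,"pics/w7d.png",250,330,60,60,8)
T=np.array([.6289,.1922,.1822]);
```

```text
(no output)
```

View pics/w7c.png

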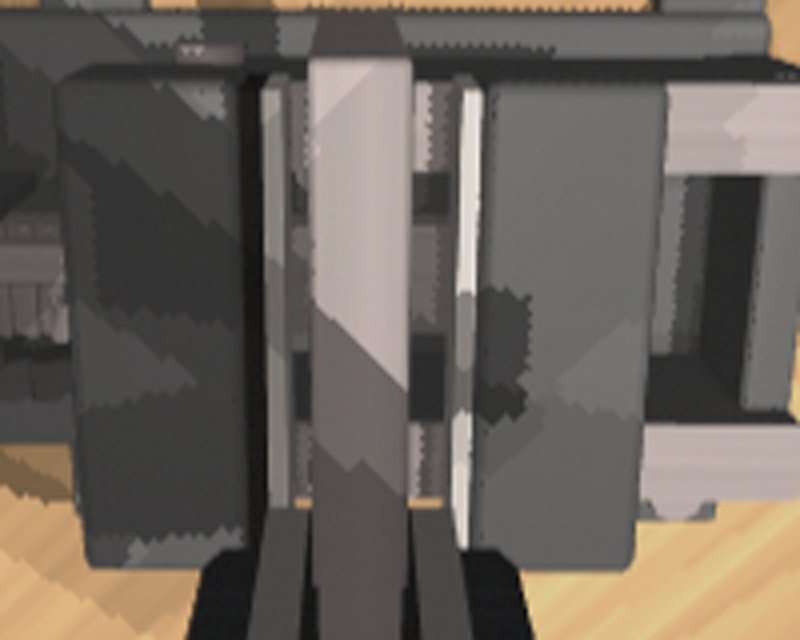

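View pics/w7d.png

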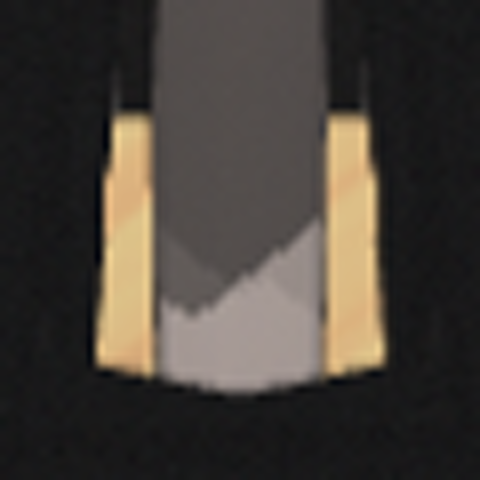

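Run:
```python
from h import *
import pickle
s=pickle.load(open("s7.pkl","rb"))["wrist"]
def a(u,v,z): return onz(s,190+(u+.5)/4-.5,130+(v+.5)/4-.5,z)
def V(w): c,q=np.cos(A0),np.sin(A0); d=w[:2]-VO[:2]; return 1e3*np.array([c*d[0]+q*d[1],-q*d[0]+c*d[1]])
for n,p in {"rear+y(-42,50)":(62,82,.09),"rear-y(-42,-50)":(85,565,.09),"mov+y(70.5,50)":(662,82,.09),"mov-y(70.5,-50)":(635,567,.09),"liner+y (0,48)":(287,90,.088),"liner-y":(287,490,.088),"movface+y 32.5":(461,90,.088),"movface-y":(455,545,.088),
 "plate far L":(311,58,.205),"plate far R":(411,58,.205),"plate mid L":(316,540,.205),"plate mid R":(407,540,.205)}.items(): print(n,V(a(*p)))
print("tcp",V(np.array([.6289,.1922])))
```

```text
rear+y(-42,50) [-39.5787  48.3408]
rear-y(-42,-50) [-41.9188 -48.7533]
mov+y(70.5,50) [68.2024 48.2106]
mov-y(70.5,-50) [ 69.5683 -49.2337]
liner+y (0,48) [ 0.7228 46.5936]
liner-y [ -0.7712 -33.0375]
movface+y 32.5 [32.304  46.5559]
movface-y [ 33.1519 -45.3113]
plate far L [ 9.7918 65.3217]
plate far R [18.8921 65.3103]
plate mid L [ 9.6678 16.5806]
plate mid R [19.0009 16.5778]
tcp [14.5656 -0.2085]
```

```bash
python3 -m jog '{"linear":[[0,0.16,0],[1.5,0.16,0],[3,0.16,0],[4.5,0.16,0],[6,0.16,0],[7,0.16,0],[7.8,0.16,0],[8.3,0.16,0],[8.6,0.16,0],[8.8,0.16,0],[8.8,0.16,0],[8.8,0.16,0]],"twist":[0,0,0,0,0,0,0,0,0,0,0,0],"claw":[-1,-1,-1,-1,-1,-1,-1,-1,-1,-1,-1,-1]}'
python3 - <<'E'
from h import *
s=manip.snapshot("wrist");cv2.imwrite("pics/w8.png",s["pixels"][:,:,::-1])
s=manip.snapshot("side");crop(s,"pics/s8.png",140,180,150,120,5)
go(vw(.016,0,.0942),A0)
E
```

```text
t: 10.35
tcp_pos: [0.6307, 0.1948, 0.095]
tool_rot: [0.269, 0.653, -0.269, 0.654]
force: [0.4, 0.5, -5.9]
finger_gap: 0.1
axes [[0.001, 0.0, -1.0], [0.704, 0.71, 0.001], [0.71, -0.704, 0.001]] tcp [0.6306 0.1948 0.095 ] yaw_y 0.7900722318564227 F [ 0.2544  0.6165 -5.681 ] gap 0.10273540270740886 t 10.45 q [ 0.1306  0.7362  1.4457 -0.      0.9583 -0.6594]
 linear cm [ 0.082  -0.16    0.0416]
 twist 7.223185642279972e-05 (tool x down => twist + is clockwise from above)
```

View pics/w8.png

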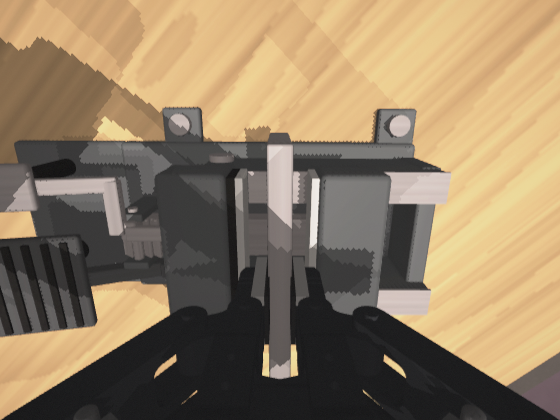

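View pics/s8.png

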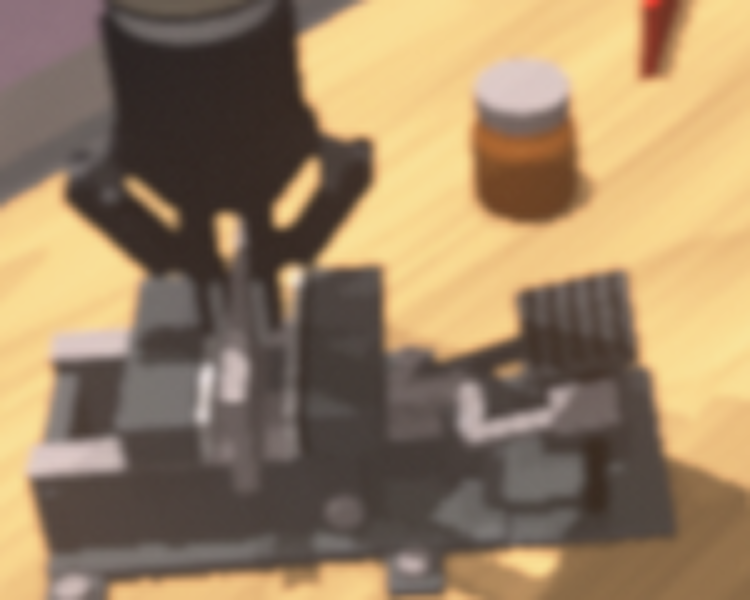

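Still hanging clear of the bed. I'll lower it gently.

```bash
python3 -m jog '{"linear":[[0.05,-0.12,0],[0.1,-0.12,0],[0.15,-0.12,0],[0.15,-0.12,0],[0.15,-0.12,0]],"twist":[0,0,0,0,0],"claw":[-1,-1,-1,-1,-1]}'
```

```text
t: 10.87
tcp_pos: [0.6296, 0.1939, 0.0942]
tool_rot: [0.269, 0.654, -0.269, 0.654]
force: [-1.3, -0.4, 4.9]
finger_gap: 0.103
```

Contact at z = 94.2 mm, as predicted. I'll release it and retreat straight up.

```bash
python3 -m jog '{"linear":[[-0.05,0,0],[-0.05,0,0],[-0.05,0,0],[-0.05,0,0],[-0.05,0,0],[-0.05,0,0],[-1,0,0],[-3,0,0],[-6,0,0],[-9,0,0],[-12,0,0],[-12,0,0],[-12,0,0]],"twist":[0,0,0,0,0,0,0,0,0,0,0,0,0],"claw":[-0.6,-0.4,-0.2,0,0,0,0,0,0,0,0,0,0]}'
python3 - <<'E'
from h import *
s=manip.snapshot("wrist");cv2.imwrite("pics/w9.png",s["pixels"][:,:,::-1])
import pickle;pickle.dump(s,open("w9.pkl","wb"));crop(s,"pics/w9c.png",180,110,200,150,4)
s=manip.snapshot("side");crop(s,"pics/s9.png",140,180,150,120,5)
go(vw(-.133,-.026,.12),A0)
E
```

```text
t: 11.95
tcp_pos: [0.6308, 0.1941, 0.2162]
tool_rot: [0.27, 0.652, -0.268, 0.656]
force: [-0.6, -0.4, -0.3]
finger_gap: 0.5
axes [[-0.001, -0.0, -1.0], [0.704, 0.71, -0.001], [0.71, -0.704, -0.001]] tcp [0.6286 0.1938 0.2126] yaw_y 0.7900286976061899 F [-0.0532 -0.0496 -0.256 ] gap 0.5032437206299001 t 12.05 q [ 0.1294  0.5925  1.3628  0.      1.1873 -0.6606]
 linear cm [  9.2682 -14.8374   2.7164]
 twist 2.8697606189842517e-05 (tool x down => twist + is clockwise from above)
```

View pics/w9.png

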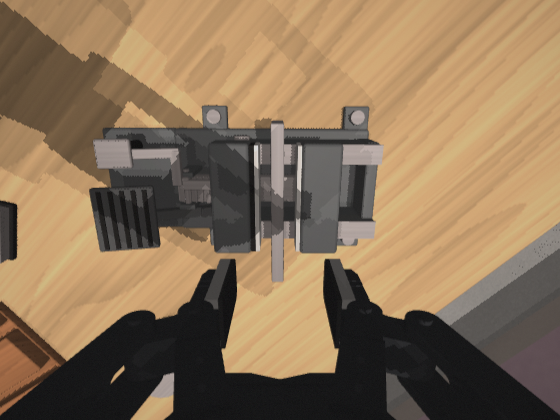

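View pics/s9.png

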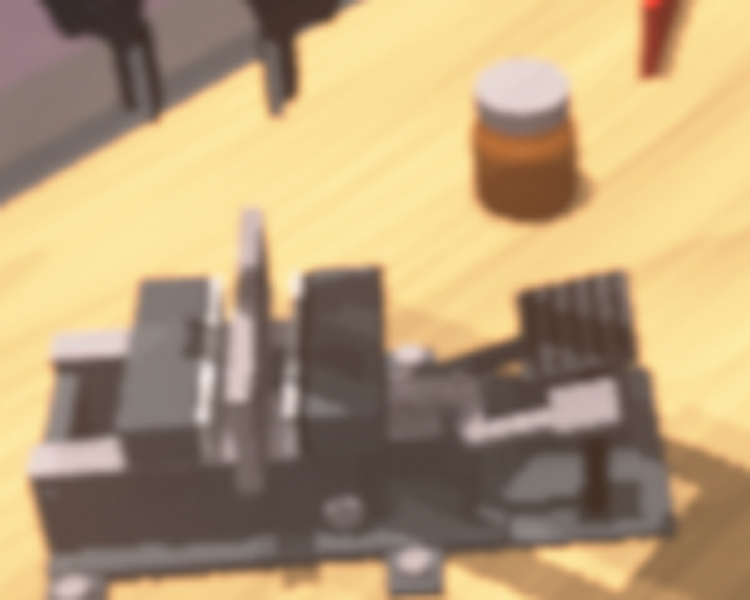

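The plate stands upright between the jaws, top edge from (277,122) to (278,281). Next come the position check and pedal planning.

Run:
```python
from h import *
import pickle
s=pickle.load(open("w9.pkl","rb"))
def V(w): c,q=np.cos(A0),np.sin(A0); d=w[:2]-VO[:2]; return 1e3*np.array([c*d[0]+q*d[1],-q*d[0]+c*d[1]])
for p in((277.5,123),(278,281.5)): print("plate",V(onz(s,*p,.117)))
for p in((208,141),(214,252),(341,141),(337,252)): print("jaw",V(onz(s,*p,.09)))
for p in((91.5,190),(154,187),(100,251),(160,247)): print("pedal",V(onz(s,*p,.067)))
```

```text
plate [16.1266 65.8739]
plate [ 16.287  -63.9198]
jaw [-40.6253  50.2499]
jaw [-42.0087 -49.2249]
jaw [67.9385 50.1918]
jaw [ 70.1745 -49.4753]
pedal [-156.4638    3.199 ]
pedal [-98.2963   5.9886]
pedal [-159.3004  -58.8565]
pedal [-99.7237 -54.671 ]
```

Plate centre is at vise x = 16.2, y ≈ 1 mm. Next: shut the fingers and go above the clamp pad.

```bash
python3 -m jog '{"linear":[[0,-3,0.7],[0,-6,1.4],[0,-9,2],[0,-12,2.7],[0,-15,2.7],[1,-15,2.7],[4,-15,2.7],[7,-15,2.7],[10,-15,2.7],[11.5,-15,2.7],[11.5,-15,2.7],[11.5,-15,2.7]],"twist":[0,0,0,0,0,0,0,0,0,0,0,0],"claw":[-1,-1,-1,-1,-1,-1,-1,-1,-1,-1,-1,-1]}'
python3 - <<'E'
from h import *
go(vw(-.135,-.026,.034),A0)
s=manip.snapshot("wrist");cv2.imwrite("pics/w10.png",s["pixels"][:,:,::-1])
E
```

```text
t: 13.05
tcp_pos: [0.5417, 0.0686, 0.096]
tool_rot: [0.269, 0.655, -0.27, 0.652]
force: [0.3, -0.6, -0.7]
finger_gap: 0.006
axes [[-0.004, 0.0, -1.0], [0.704, 0.71, -0.003], [0.71, -0.704, -0.003]] tcp [0.5417 0.0686 0.096 ] yaw_y 0.7900916705742863 F [ 0.2908 -0.5569 -0.7418] gap 0.005941635098934432 t 13.05 q [-0.0788  0.6222  1.7426  0.0002  0.7813 -0.869 ]
 linear cm [ 6.2006 -0.0208  0.099 ]
 twist 9.167057428616232e-05 (tool x down => twist + is clockwise from above)
```

View pics/w10.png

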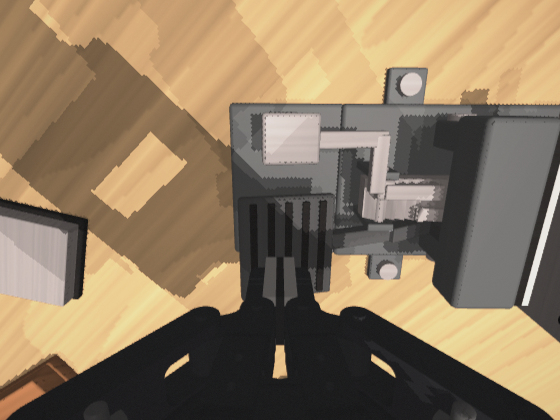

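The shut fingers are centred over the clamp pad (around (287,245)). First stroke:

```bash
python3 -m jog '{"linear":[[1.5,0,0.1],[2.5,0,0.1],[3.2,0,0.1],[3.9,0,0.1],[4.6,0,0.1],[5.3,0,0.1],[6,0,0.1],[6.4,0,0.1],[6.6,0,0.1],[6.6,0,0.1],[6.6,0,0.1]],"twist":[0,0,0,0,0,0,0,0,0,0,0],"claw":[-1,-1,-1,-1,-1,-1,-1,-1,-1,-1,-1]}'
```

```text
t: 14.02
tcp_pos: [0.542, 0.0664, 0.0325]
tool_rot: [0.268, 0.655, -0.27, 0.653]
force: [-4.3, -5.6, 9.9]
finger_gap: -0.001
```

```bash
python3 -m jog '{"linear":[[0.2,0,0],[0.4,0,0],[0.4,0,0],[0.4,0,0]],"twist":[0,0,0,0],"claw":[-1,-1,-1,-1]}'
```

```text
t: 14.35
tcp_pos: [0.5421, 0.0664, 0.0315]
tool_rot: [0.268, 0.655, -0.269, 0.654]
force: [-9.9, -6.1, 32.0]
finger_gap: 0.0
```

Hard stop reached (32 N at z = 31.5 mm). Let the pedal up and check that the jaw moved.

```bash
python3 -m jog '{"linear":[[-1,0,0],[-2.5,0,0],[-4,0,0],[-5.5,0,0],[-6,0,0],[-6,0,0],[-6,0,0]],"twist":[0,0,0,0,0,0,0],"claw":[-1,-1,-1,-1,-1,-1,-1]}'
python3 - <<'E'
from h import *
s=manip.snapshot("wrist");cv2.imwrite("pics/w11.png",s["pixels"][:,:,::-1])
s=manip.snapshot("side");crop(s,"pics/s11.png",140,180,150,120,5)
go(vw(-.135,-.026,.034),A0)
E
```

```text
t: 14.93
tcp_pos: [0.5436, 0.0677, 0.0876]
tool_rot: [0.269, 0.654, -0.269, 0.654]
force: [-0.0, -0.6, -0.3]
finger_gap: 0.0
axes [[-0.002, 0.0, -1.0], [0.704, 0.71, -0.001], [0.71, -0.704, -0.001]] tcp [0.5429 0.0677 0.0869] yaw_y 0.7899690375706362 F [-0.1738 -1.8505 -0.3986] gap 0.0021685789415432657 t 15.0333 q [-0.0804  0.6378  1.7465  0.0001  0.759  -0.8704]
 linear cm [ 5.286  -0.0524 -0.0727]
 twist -3.0962429363956545e-05 (tool x down => twist + is clockwise from above)
```

View pics/s11.png

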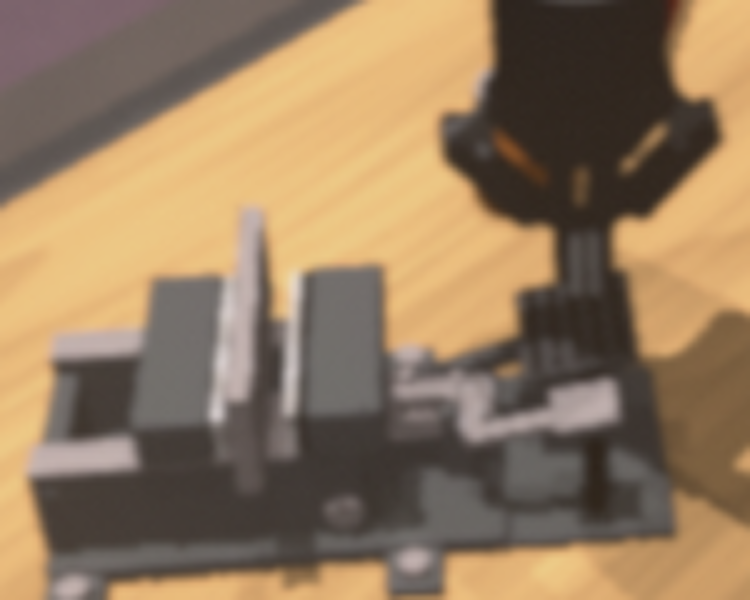

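View pics/w11.png

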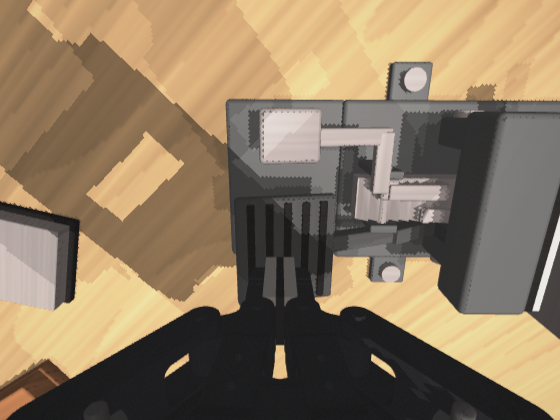

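The jaw advanced one tooth (moving-jaw edge from x≈210 to 222 in the side crop) and the pedal sprang up. Second stroke, in a single call down and up:

```bash
python3 -m jog '{"linear":[[1.2,0,-0.05],[2,0,-0.05],[2.8,0,-0.05],[3.6,0,-0.05],[4.4,0,-0.05],[5.1,0,-0.05],[5.6,0,-0.05],[5.9,0,-0.05],[5.9,0,-0.05],[5.9,0,-0.05],[5.9,0,-0.05]],"twist":[0,0,0,0,0,0,0,0,0,0,0],"claw":[-1,-1,-1,-1,-1,-1,-1,-1,-1,-1,-1]}'; python3 -m jog '{"linear":[[-1,0,0],[-2.5,0,0],[-4,0,0],[-5.5,0,0],[-5.9,0,0],[-5.9,0,0],[-5.9,0,0]],"twist":[0,0,0,0,0,0,0],"claw":[-1,-1,-1,-1,-1,-1,-1]}'
python3 - <<'E'
from h import *
s=manip.snapshot("side");crop(s,"pics/s12.png",140,180,150,120,5)
go(vw(-.135,-.026,.034),A0)
E
```

```text
t: 15.95
tcp_pos: [0.5408, 0.0666, 0.0315]
tool_rot: [0.267, 0.655, -0.27, 0.653]
force: [-9.6, -6.4, 30.3]
finger_gap: -0.001
t: 16.53
tcp_pos: [0.543, 0.068, 0.0871]
tool_rot: [0.269, 0.654, -0.269, 0.654]
force: [-0.7, -0.4, -0.2]
finger_gap: 0.002
axes [[-0.002, 0.0, -1.0], [0.704, 0.71, -0.001], [0.71, -0.704, -0.001]] tcp [0.5426 0.068  0.0868] yaw_y 0.7899457058785206 F [-0.7265 -0.1193 -0.6467] gap -0.003561058141063082 t 16.5833 q [-0.0798  0.6377  1.7473  0.0001  0.7583 -0.8698]
 linear cm [ 5.2783 -0.0545 -0.0285]
 twist -5.429412147939239e-05 (tool x down => twist + is clockwise from above)
```

View pics/s12.png

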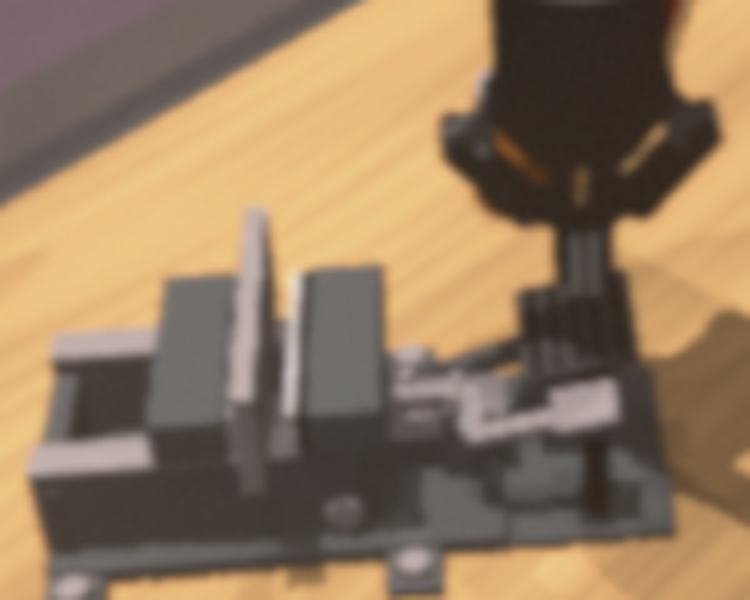

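The jaw now touches the plate at (235,340), with the second tooth taken. Third stroke:

```bash
python3 -m jog '{"linear":[[1.2,0,-0.05],[2,0,-0.05],[2.7,0,-0.05],[3.3,0,-0.05],[3.9,0,-0.05],[4.5,0,-0.05],[5.1,0,-0.05],[5.6,0,-0.05],[5.9,0,-0.05],[5.9,0,-0.05],[5.9,0,-0.05],[5.9,0,-0.05]],"twist":[0,0,0,0,0,0,0,0,0,0,0,0],"claw":[-1,-1,-1,-1,-1,-1,-1,-1,-1,-1,-1,-1]}'; python3 -m jog '{"linear":[[-1,0,0],[-2.5,0,0],[-4,0,0],[-5.5,0,0],[-5.9,0,0],[-5.9,0,0],[-5.9,0,0]],"twist":[0,0,0,0,0,0,0],"claw":[-1,-1,-1,-1,-1,-1,-1]}'
python3 - <<'E'
from h import *
s=manip.snapshot("side");crop(s,"pics/s13.png",140,180,150,120,5)
s=manip.snapshot("top");crop(s,"pics/t13.png",120,135,130,130,4.5)
go(vw(-.135,-.026,.034),A0)
E
```

```text
t: 17.58
tcp_pos: [0.5404, 0.0668, 0.0316]
tool_rot: [0.267, 0.655, -0.27, 0.653]
force: [-8.9, -8.1, 29.1]
finger_gap: -0.0
t: 18.17
tcp_pos: [0.5427, 0.0684, 0.0873]
tool_rot: [0.269, 0.654, -0.269, 0.654]
force: [-0.5, 0.9, -0.1]
finger_gap: 0.001
axes [[-0.002, 0.0, -1.0], [0.704, 0.71, -0.001], [0.71, -0.704, -0.002]] tcp [0.5422 0.0684 0.0867] yaw_y 0.7899423563712141 F [-0.7503 -0.3508 -0.5441] gap 0.00019658363128779869 t 18.2667 q [-0.0792  0.6375  1.7481  0.0001  0.7579 -0.8692]
 linear cm [ 5.2732 -0.0497  0.0305]
 twist -5.764362878579732e-05 (tool x down => twist + is clockwise from above)
```

View pics/s13.png

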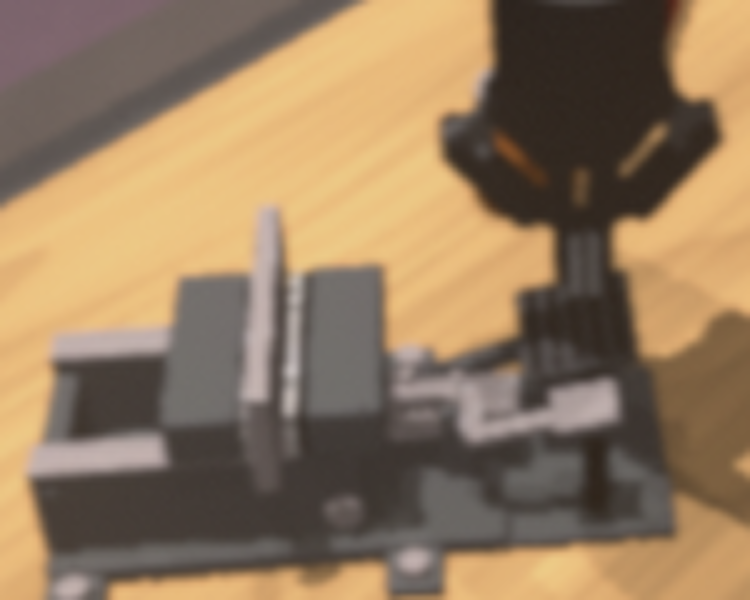

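View pics/t13.png

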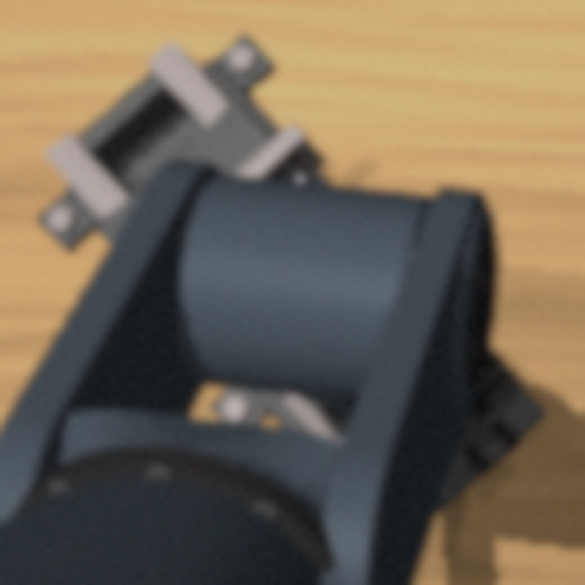

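The third tooth is taken and the plate slid along upright; a narrow gap to the liner remains at (288,340). Fourth, gripping stroke:

```bash
python3 -m jog '{"linear":[[1.2,0,0],[2,0,0],[2.6,0,0],[3.2,0,0],[3.7,0,0],[4.2,0,0],[4.7,0,0],[5.2,0,0],[5.6,0,0],[5.9,0,0],[6,0,0],[6,0,0],[6,0,0],[6,0,0]],"twist":[0,0,0,0,0,0,0,0,0,0,0,0,0,0],"claw":[-1,-1,-1,-1,-1,-1,-1,-1,-1,-1,-1,-1,-1,-1]}'; python3 -m jog '{"linear":[[-1,0,0],[-2.5,0,0],[-4,0,0],[-5.5,0,0],[-6.5,0,0],[-9,0,0],[-13,0,0],[-13,0,0],[-13,0,0]],"twist":[0,0,0,0,0,0,0,0,0],"claw":[-1,-1,-1,-1,-1,-1,-1,-1,-1]}'
python3 - <<'E'
from h import *
import pickle
s=manip.snapshot("side");crop(s,"pics/s14.png",140,180,150,120,5)
s=manip.snapshot("wrist");cv2.imwrite("pics/w14.png",s["pixels"][:,:,::-1])
go(vw(-.04,-.0,.25),A0)
E
```

```text
t: 19.43
tcp_pos: [0.5401, 0.0665, 0.0314]
tool_rot: [0.267, 0.655, -0.27, 0.653]
force: [-10.9, -9.1, 34.3]
finger_gap: -0.004
t: 20.18
tcp_pos: [0.5447, 0.0683, 0.1599]
tool_rot: [0.27, 0.652, -0.268, 0.656]
force: [0.8, -0.5, 0.7]
finger_gap: 0.005
axes [[-0.001, 0.0, -1.0], [0.704, 0.71, -0.001], [0.71, -0.704, -0.001]] tcp [0.5424 0.0684 0.1573] yaw_y 0.78997483989378 F [-0.5461  0.24   -0.4867] gap -0.004672032034617427 t 20.2833 q [-0.0791  0.5246  1.7015  0.0001  0.9164 -0.8692]
 linear cm [-9.2757  9.4258 -2.5956]
 twist -2.516010622000131e-05 (tool x down => twist + is clockwise from above)
```

View pics/s14.png

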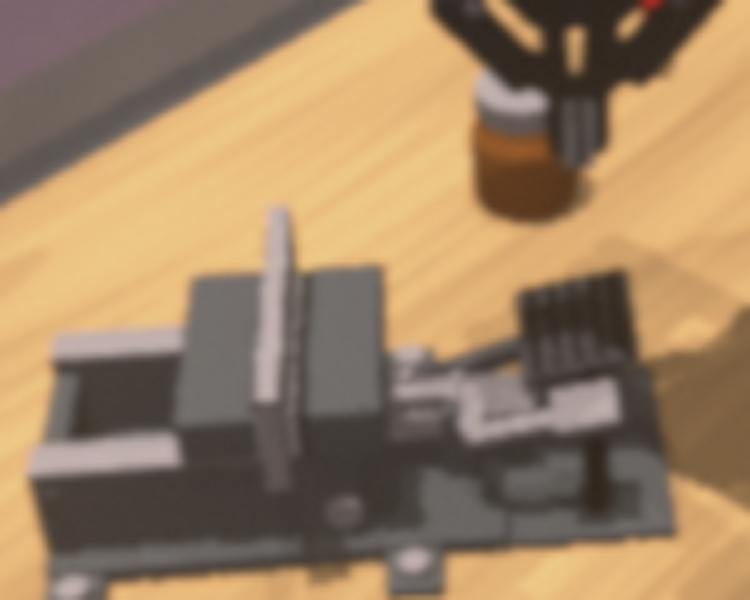

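View pics/w14.png

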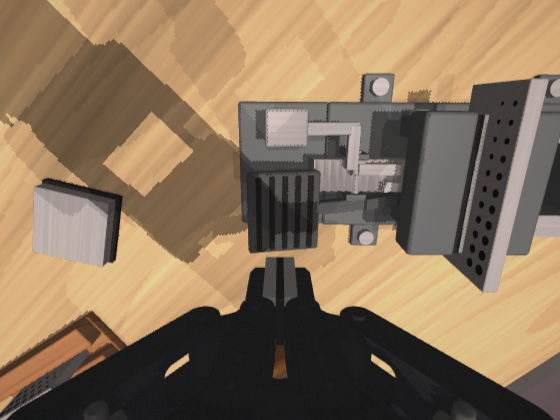

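The plate is against the liner with both pedals up. To confirm the fourth tooth, I'll take one measured view from above.

```bash
python3 -m jog '{"linear":[[-3,0,0],[-6,2,0],[-9,5,0],[-9,8,-1],[-9,11,-2],[-9,14,-2.6],[-9,14,-2.6],[-9,14,-2.6],[-9,14,-2.6]],"twist":[0,0,0,0,0,0,0,0,0],"claw":[-1,-1,-1,-1,-1,-1,-1,-1,-1]}'
python3 - <<'E'
from h import *
import pickle
s=manip.snapshot("wrist");pickle.dump(s,open("w15.pkl","wb"));crop(s,"pics/w15.png",170,110,200,150,4)
s=manip.snapshot("top");crop(s,"pics/t15.png",230,135,165,130,4.5)
E
```

```text
t: 21.03
tcp_pos: [0.6216, 0.1856, 0.2456]
tool_rot: [0.268, 0.655, -0.27, 0.653]
force: [0.6, -0.0, 1.3]
finger_gap: -0.001
```

View pics/w15.png

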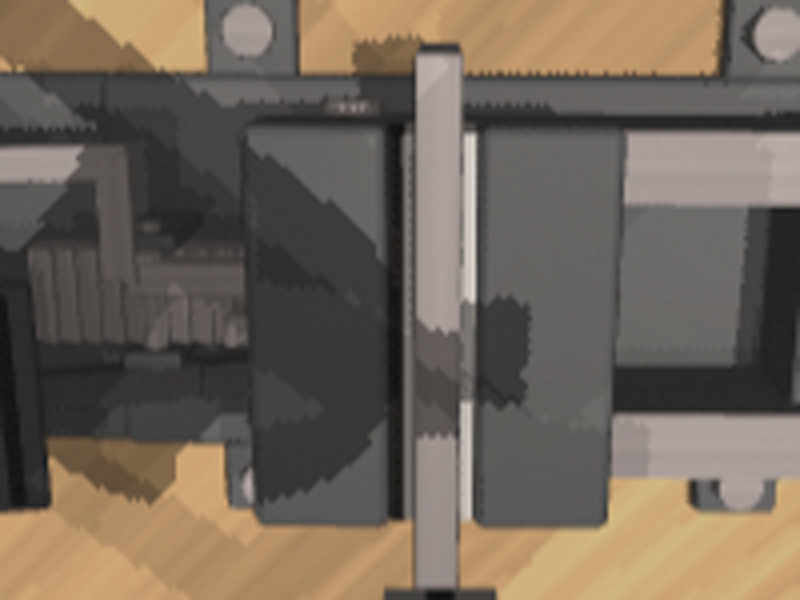

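View pics/t15.png

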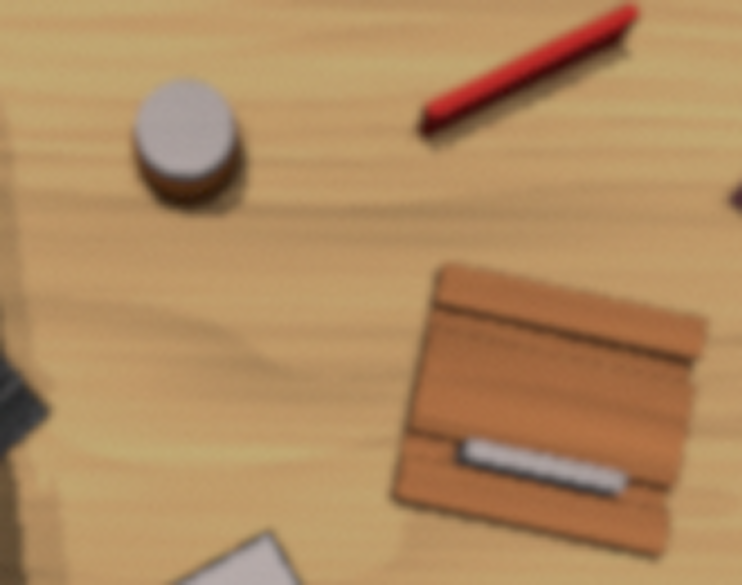

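Run:
```python
from h import *
import pickle
s=pickle.load(open("w15.pkl","rb"))
def V(w): c,q=np.cos(A0),np.sin(A0); d=w[:2]-VO[:2]; return 1e3*np.array([c*d[0]+q*d[1],-q*d[0]+c*d[1]])
def a(u,v,z): return V(onz(s,170+(u+.5)/4-.5,110+(v+.5)/4-.5,z))
print("fixed rear",a(247,125,.09),a(257,520,.09)); print("mov rear",a(622,130,.09),a(606,522,.09))
print("plate far",a(416,53,.117),a(461,53,.117)," near",a(415,587,.117),a(458,587,.117)); print("mov face",a(463,140,.088),a(462,510,.088),"liner edge",a(405,140,.088))
manip.sense()
```

```text
fixed rear [-39.7238  48.7119] [-41.6095 -48.2045]
mov rear [45.327  47.6549] [ 45.4952 -48.5645]
plate far [-0.712  65.7779] [ 8.413 65.782]  near [ -1.5804 -53.4034] [  8.3477 -53.3803]
mov face [ 9.3092 45.1705] [  9.583  -46.2373] liner edge [-3.9722 45.1609]
```

The measured jaw travel is 24 mm (fourth tooth). The plate spans vise x −1.2 to 8.4 mm, pressed into the liner, in line and centred to about 1 mm. The tool is clear, so I'm handing in.

```bash
python3 -c "
from station import manip
manip.sign_off()"
```

```text
the job is handed in; nothing more can be done
```

The vise is ready and the job is handed in at about 21 s of robot time, against the 64 s limit.

**What I did**
- **Jaws:** I held the release lever on its stop until the jaws were fully open.
- **Plate:** I moved the long drawplate from the rack to the bed and let it go.
- **Clamping:** I gave the clamp pedal four full strokes, each down to its stop (29–34 N at the wrist) and released fully between strokes.

**Last checks**
- **Jaw:** the last wrist view puts the jaw about 24 mm closed, which is the fourth tooth.
- **Plate position:** it stands upright with the holes uppermost, in line with the jaws. It is centred across them to about 1 mm and pressed about 1.5 mm into the liner.
- **Pedals and robot:** both pedals were up and the arm was touching nothing.
- **Other items:** the short plate and jar looked undisturbed in the final top view. The bench block was only partly in that crop; it looked in place in the wrist view just before it.

No checks failed. Vise dimensions read from the images were up to about 2 mm off nominal, within the stated calibration. The grip force was not measured; I inferred it from the jaw tooth and the plate being pressed into the liner.

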